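# Check a plate gap with a feeler blade

## Task

Slide the bolt of the gap fixture forward along its track until it is fully home in its keeper, which closes the two upright steel plates. Then take the feeler blade by its handle out of its stand and push it straight down between the plates until its full thickness drags snugly against both of them, its full width between them and its tip still between the plates rather than out below them. Finish holding the blade there by its handle, without letting go, and leave the loose things on the bench where they are.

Things in the scene. Friction and masses are not known exactly. Their poses are not given: they have to be found in the camera images.
- fixture: Gap fixture fixed to the bench: dark steel base 200 x 160 x 12 mm with two upright steel plates and, on their +y side, a flat bolt in a track. Origin on the bench, 10 mm in +x and 5 mm in -y from the base's centre; x runs along the gap and the bolt (+x forward, to the keeper), y across the gap, z up. The plates face each other across the plane y = -30 mm; blocks behind them are up to 61 mm high
- slot_top (a point): Middle of the gap between the closed plates, at the top of their lips, 76 mm over the bench; axes as the fixture's. Plates 70 mm long in x, lower edges 54 mm below this point, base top 64 mm below. Their upper 14 mm are lips flared outward by 28 degrees (mouth about 16 mm wide). Below the lips the faces stand 1 mm apart with the bolt home, 11 mm with it back
- bolt (a joint): Bolt slide (m): 0 drawn fully back, 0.045 fully home in the keeper; starts between 0 and 0.012. Moves along the fixture's +x; friction about 3 N, stays where it is left. Its wedge flank closes the left plate as it goes home
- bolt_knob (a point): Middle of the black upright knob on the bolt: 16 mm diameter, 32 mm high, from 36 to 68 mm over the bench (point at 56 mm), 71 mm to the +y side of the gap's plane. It moves with the bolt. The bar, straps and keeper round it are at most 33 mm high
- plate_left (a joint): How far the left (+y) plate is pushed back against its spring (m), 0 to 0.005; 1.2 N plus 1.2 N per mm. Pushing the 6 mm blade in moves each plate about 2.5 mm if it is centred
- plate_right (a joint): The same for the right (-y) plate
- stand: Aluminium block 66 x 50 mm, 72 mm high, on a foot plate 110 x 66 x 6 mm, fixed to the bench, with one slot 28 x 10 mm in its top in which the blade hangs. Origin under its centre on the bench; x along the slot
- blade: Feeler blade upright in the stand, hanging by its handle's shoulders, tip 10 mm over the bench. Steel blade 24 mm wide (x), 6 mm thick (y), 62 mm long, its last 12 mm tapering to 2 mm thick. Black handle 34 mm wide (x), 18 mm thick (y), 50 mm high, from 62 to 112 mm above the tip. Origin at the middle of the tip, z up towards the handle, x along the stand's slot; 80 g
- weight: Loose brass weight, 31 mm diameter, 47 mm high; origin under its centre. A bystander
- side_cutter: Loose side cutters with red handles, 127 mm long, lying flat; a bystander
- tape: Loose roll of black tape, 58 mm diameter, 19 mm high; a bystander
- grease_tin: Loose round tin with yellow lid, 70 mm diameter, 33 mm high; a bystander
Not all that is in view belongs to the job. There is more than one size of the stand; the job needs the larger.

How it is judged:
By the outcome, as a careful person would: the job done as asked, in the order asked, and still so for the second after the job is handed in, while the arm keeps its last pose, push and grip.
It also fails if it takes over 56 s, if anything falls off the work surface, if the arm or the gripper's body presses on something with over 40 N, if the wrist force passes 120 N, or if a joint passes its speed limit or range.

## Robot

A 6-joint arm with a two-finger parallel gripper is mounted at the origin on a cart in front of the work surface, level with it; the furniture and walls round the work are solid. World frame = base frame: x ahead of the robot, y to its left, z up, the work surface at z = 0. Lengths are in m, angles in rad, forces in N, time in s.
With the tool pointing down it reaches from about 0.3 to 0.875 m from the base axis. Payload 6.4 kg.
Tool frame: the origin (TCP) lies between the finger pads; the fingertips stand 25 mm ahead of it and the grasp point (between the pads) lies 6 mm ahead of it; z points along the fingers, y is the line along which they close (so a half turn about z gives the same grasp; the last joint's range is limited). The gripper opens to 85 mm and grips with 20 to 120 N. Pads are 22 mm wide; open, the fingers measure 114 mm over their backs; the gripper's body (76 mm by 85 mm) begins 54 mm behind the grasp point. The pads swing forward as they close: fully open they stand 13 mm farther back than shut.
Start: joints at [1.03, 0.181, 1.607, -0, 1.354, -0.206], TCP at [0.189, 0.543, 0.256] pointing down, gripper open.
Joint ranges: [-2.99, 2.99], [-0.89, 2.07], [0.3, 2.58], [-1.14, 4.28], [0, 2.63], [-3.12, 3.12]. Speed limits (rad/s): [2.57, 2.57, 3.01, 3.14, 3.14, 3.14].

## Interface

Orientations are given as a unit quaternion [w, x, y, z].
In Python, from bench import ctrl gives the robot as it stands.
- The arm moves only by the tool servo_tool, never from a script. Its argument "series" is text: rows parted by semicolons, each of 7 numbers parted by spaces: the gripper command: -1 is fully open, 1 is shut, values between are in proportion, then the shift along the tool's x, y, z in m, then the turn, a rotation vector about the tool's x, y, z in degrees. A call has 1 to 12 rows; each row is the pose to reach, as a shift and turn from the pose commanded when the call began, along the tool's axes at that moment; what a row does not reach only later rows make up. A row lasts 1/12 s, in which the tool goes at most 41.7 mm and 7.16 degrees, less where a joint would pass 70% of its speed; a pose out of reach is approached as far as the arm can. A call with a gripper value outside its range is refused whole. The fingers move at their own pace and stop on an object; the grip force is fixed at half the most. Time passes only in rows, so rows that repeat a pose let the fingers close. It gives the time, the measured TCP pose, the force, the opening and the grip force at its end, in the units of the state.
- ctrl.get_obs(): the state, without advancing time (a new reading comes with each control period).
- ctrl.camera(name): name is "scene" or "top"; returns a dict with "img" (480x640x3 uint8, red, green, blue), "z_map" (480x640 float32, m along the optical axis (not along the pixel's ray), 0 where there is no reading), "fovy" (degrees; the focal length in pixels is half the picture's height over the tangent of half this angle, whatever the lens; pixels are square), "cx", "cy" (the principal point, pixels), "k1" (the pictures are not rectified: a ray, as slopes to the right and down, at radius r is drawn at 1 + k1 r^2 times it, then the intrinsics apply), "extrinsics" (4x4, takes a point from camera to world coordinates). Camera axes: x right, y down, z forward; pixel columns grow to the right and rows downward; lengths in m; the calibration is good to about 2 mm. A picture is of the moment at which its call begins.
- ctrl.hand_in(): hands the job in; it is judged then, once.
The state is a dict: "time_s": time; "q": joint angles; "dq": joint speeds; "joint_efforts": joint torques, N m; "eef_pos": TCP position; "eef_rot": TCP orientation; "wrist_force": force on the tool from outside, world axes, zero at the start; "torque": the same for the moment, N m; "opening": opening from 0.0 (shut) to 1.0 (fully open); "grasp_force": force on a finger pad.
Only numpy, scipy, OpenCV 4.12 (cv2) and the standard library are available. Lean on these libraries where they do the work, as an engineer would, in place of code of your own. Each camera call takes 0.05 s, during which the arm holds its last target. There are 200 camera calls.

## Working session

There is one attempt and no reset: what is moved stays moved. The work goes in short steps, Python scripts to look and compute and a tool call to move; the robot and the scene stay as the last step left them, time stands still between calls to the robot, and variables do not carry over. Pictures are saved under pics/ and viewed, at most 10 in all, crops included, and the job is handed in when it is done.

Besides the shell and the picture viewer there is one more tool, called by a JSON object that holds its "method" and its "body", one argument or row to a line. servo_tool: Moves the arm, as the interface text tells. Its arguments: {"type":"object","properties":{"series":{"type":"string"}},"required":["series"]}

```bash
mkdir -p pics; cat > h.py <<'E'
import numpy as np, cv2
from bench import ctrl
def cap(name):
    c=ctrl.camera(name); return c
def cloud(c):
    f=240/np.tan(np.radians(c["fovy"])/2)
    K=np.array([[f,0,c["cx"]],[0,f,c["cy"]],[0,0,1]])
    v,u=np.mgrid[0:480,0:640].astype(np.float32)
    p=cv2.undistortPoints(np.stack([u.ravel(),v.ravel()],1)[:,None],K,np.array([c["k1"],0,0,0.])).reshape(480,640,2)
    z=c["z_map"]; P=np.dstack([p*z[...,None],z])
    E=np.array(c["extrinsics"]); W=P@E[:3,:3].T+E[:3,3]; W[z==0]=np.nan
    return W
def save(c,n): cv2.imwrite(f"pics/{n}.png",c["img"][...,::-1])
E
python3 - <<'E'
from h import *
for n in("top","scene"):
    c=cap(n); save(c,n+"0"); np.savez(n+"0.npz",W=cloud(c),img=c["img"]); print(n,c["fovy"],c["k1"],np.round(c["extrinsics"],3).tolist())
print(ctrl.get_obs())
E
```

```text
top 53.919360897231016 -0.029069920856499606 [[-0.003, -0.995, 0.099, 0.36], [-1.0, 0.005, 0.021, 0.017], [-0.021, -0.098, -0.995, 1.086], [0.0, 0.0, 0.0, 1.0]]
scene 57.77777309295123 -0.09407165573773471 [[0.847, -0.234, 0.477, 0.015], [-0.532, -0.373, 0.761, -0.674], [-0.001, -0.898, -0.44, 0.478], [0.0, 0.0, 0.0, 1.0]]
{'time_s': 0.1, 'q': array([ 1.02972115e+00,  1.81454396e-01,  1.60788416e+00, -4.31361201e-05,
        1.35379040e+00, -2.06283841e-01]), 'dq': array([-0.00060558, -0.00166442, -0.00219846, -0.00136671,  0.00064926,
       -0.00017588]), 'joint_efforts': array([-1.29849377e-03, -4.45870936e+01, -3.52238882e+01, -2.90564076e-04,
        3.99188270e-03,  2.68014526e-05]), 'eef_pos': array([0.18868132, 0.54269013, 0.25549268]), 'eef_rot': array([-2.60803279e-04,  1.66610345e-01,  9.86022516e-01, -7.22828974e-04]), 'wrist_force': array([ 0.24895024,  0.3125964 , -0.93345036]), 'torque': array([-0.00712171, -0.01061483, -0.00120179]), 'grasp_force': 0.0, 'opening': 1.0005057567612736}
```

View pics/top0.png

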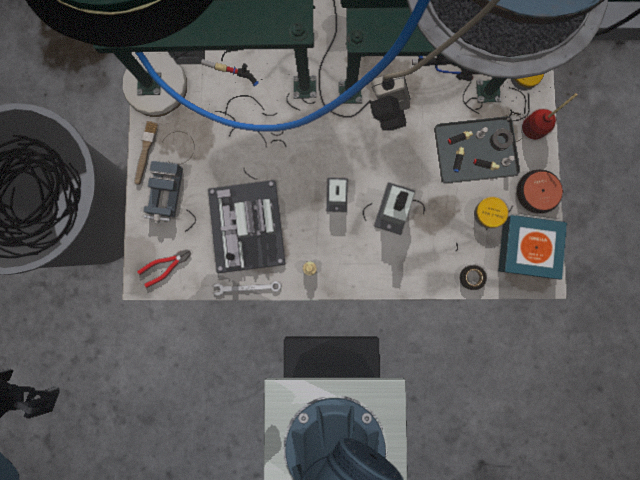

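View pics/scene0.png

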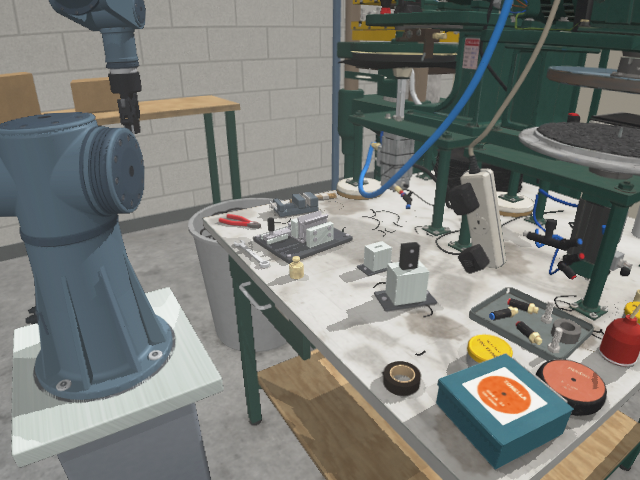

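The candidates in the top view:
- **Fixture:** (245,226), with the vise-like thing at (163,190) as a look-alike.
- **Stand:** the larger one with the blade at (397,207). The smaller one with an empty slot at (337,195) is a decoy.
- **Black upright things:** the knob at scene (271,224), the blade handle at scene (409,255) and the plugs at scene (463,197).

I choose the fixture at (245,226) and the stand at (397,207), and check both in a crop.

```bash
cat > m.py <<'E'
from h import *
t=np.load("top0.npz");s=np.load("scene0.npz")
a=cv2.resize(t["img"][170:280,195:300],None,fx=4,fy=4,interpolation=2)
b=cv2.resize(t["img"][170:280,320:420],None,fx=3.5,fy=4,interpolation=2)
c=cv2.resize(s["img"][200:265,245:360],None,fx=3.2,fy=2.4,interpolation=2)
im=np.zeros((600,790,3),np.uint8);im[:440,:420]=a;im[:440,425:775]=b;im[442:598,:368]=c
cv2.imwrite("pics/crop1.png",im[...,::-1])
W=t["W"]
def rect(sel,lo,hi,n):
    v0,v1,u0,u1=sel; R=W[v0:v1,u0:u1].reshape(-1,3); m=(R[:,2]>lo)&(R[:,2]<hi); P=R[m]
    r=cv2.minAreaRect((P[:,:2]*1000).astype(np.float32)); print(n,m.sum(),np.round(r[0],1),np.round(r[1],1),round(r[2],2),"zmed",np.median(P[:,2]).round(4))
rect((170,280,200,295),.006,.1,"fixture all")
rect((170,280,200,295),.006,.018,"fixture base")
rect((170,240,370,420),.003,.15,"stand all")
rect((170,240,370,420),.003,.010,"stand foot")
rect((170,240,370,420),.064,.079,"stand top")
rect((170,240,370,420),.10,.15,"handle")
rect((170,220,320,355),.003,.15,"small")
R=W[300-20:301,350:351].reshape(-1,3);print(np.median(R[:,2]))
E
python3 m.py
```

```text
fixture all 5846 [499.7 183.5] [222.3 194. ] 7.49 zmed 0.0137
fixture base 3610 [499.7 183.5] [222.3 194. ] 7.49 zmed 0.0118
stand all 1405 [ 547.5 -142.4] [162.  111.9] 0.02 zmed 0.067
stand foot 536 [ 547.5 -142.4] [162.  111.9] 0.02 zmed 0.0057
stand top 517 [ 539.9 -140.9] [50.1 67.6] 71.89 zmed 0.0719
handle 163 [ 539.8 -140.5] [18.6 34.7] 71.72 zmed 0.1212
small 676 [571.7 -10.1] [ 79.4 115.8] 89.58 zmed 0.0393
-0.0012466818503831245
```

View pics/crop1.png

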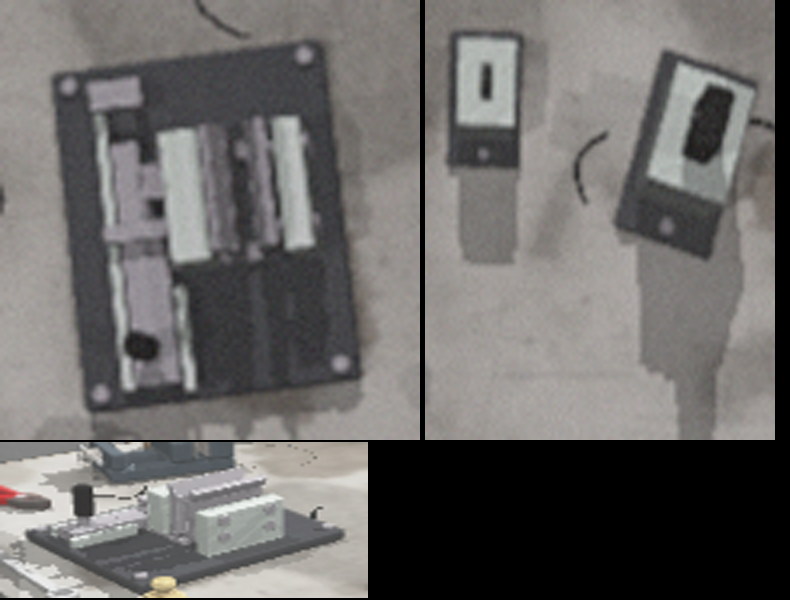

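The crop shows the knob at crop (142,347), which is top (230,257), and the keeper at top (224,193). Fixture +x therefore runs roughly along world +x, with a small positive yaw. The blade handle is in the larger stand and the small stand's slot is empty, so the choice holds. Next I refine the poses.

```bash
cat > m2.py <<'E'
from h import *
t=np.load("top0.npz");W=t["W"]; s=np.load("scene0.npz")["W"]
R=W[160:290,190:310]; m=((R[...,2]>.006)&(R[...,2]<.1)).astype(np.uint8); m=cv2.morphologyEx(m,cv2.MORPH_OPEN,np.ones((5,5)))
n,l,st,_=cv2.connectedComponentsWithStats(m);k=1+np.argmax(st[1:,4]);P=R[(l==k)&(R[...,2]<.018)]
r=cv2.minAreaRect((P[:,:2]*1000).astype(np.float32));print("base",r)
ang=r[2] if r[1][0]>r[1][1] else r[2]-90
a=np.radians(ang);ex=np.array([np.cos(a),np.sin(a)]);ey=np.array([-ex[1],ex[0]])
C=np.array(r[0])/1000;O=C+.010*ex-.005*ey;print("ang",ang,"O",O,"slot",O-.03*ey)
def loc(P): d=P[:,:2]-O; return np.c_[d@ex,d@ey,P[:,2]]*1000
for nm,X in(("top",W),("scene",s)):
    L=loc(X.reshape(-1,3));ok=(abs(L[:,0])<125)&(abs(L[:,1])<110);L=L[ok]
    for q,mm in(("knob",(L[:,2]>40)&(L[:,2]<72)&(L[:,1]>22)&(L[:,0]<-25)),("lipL",(L[:,2]>66)&(L[:,2]<82)&(L[:,1]>-30)&(L[:,1]<20)),("lipR",(L[:,2]>66)&(L[:,2]<82)&(L[:,1]<-30))):
        Q=L[mm]
        if len(Q):
            print(nm,q,len(Q),"min",Q.min(0).round(1),"max",Q.max(0).round(1),"med",np.median(Q,0).round(1))
            if len(Q)>10: c=cv2.fitLine(Q[:,:2].astype(np.float32),2,0,.01,.01).ravel();print("  line deg",np.degrees(np.arctan2(c[1],c[0])).round(2))
H=s[200:330,370:460].reshape(-1,3);H=H[(H[:,2]>.09)&(H[:,2]<.135)];print("scene handle",len(H),H.min(0),H.max(0),np.median(H,0))
Z=s[200:330,370:460].reshape(-1,3);T=Z[(Z[:,2]>.118)&(Z[:,2]<.128)];print("handle top scene",T.mean(0),len(T))
E
python3 m2.py
```

```text
base ((499.42486572265625, 201.40640258789062), (200.67010498046875, 158.63673400878906), 7.2215752601623535)
ang 7.2215752601623535 O [0.50997407 0.19770313] slot [0.51374528 0.16794111]
top knob 55 min [-87.2  32.   42.9] max [-72.2  46.9  71.7] med [-80.5  37.6  66.7]
  line deg 64.48
top lipL 176 min [-35.3 -19.9  66. ] max [33.7 -7.7 79.1] med [  0.2 -14.2  73.7]
  line deg -0.65
top lipR 133 min [-34.9 -42.7  66.1] max [ 34.4 -31.3  80. ] med [ -1.9 -38.1  74.4]
  line deg -1.0
scene knob 76 min [-88.3  30.7  40.1] max [-70.   47.   70.1] med [-81.9  36.4  57. ]
  line deg -21.42
scene lipL 127 min [-34.9 -20.2  66.2] max [35.9 -9.2 77.7] med [ -2.5 -14.7  71.9]
  line deg -0.32
scene lipR 107 min [-35.7 -45.1  66. ] max [ 35.8 -34.   78.5] med [ -2.8 -40.6  74. ]
  line deg -0.2
scene handle 363 [ 0.52093725 -0.15675791  0.09008532] [0.83127115 0.06075481 0.13415557] [ 0.53497497 -0.14775965  0.10947167]
handle top scene [ 0.53806998 -0.14441674  0.12128998] 102
```

```bash
cat >> h.py <<'E'
from scipy.spatial.transform import Rotation as Rn
YAW=np.radians(7.0);EX=np.array([np.cos(YAW),np.sin(YAW),0]);EY=np.array([-EX[1],EX[0],0]);O=np.array([.5100,.1977,0])
def fx(x,y,z): return O+x*EX+y*EY+[0,0,z]
def go(p,yawy):  # tool y azimuth deg, pointing down
    o=ctrl.get_obs();w=o["eef_rot"];R=Rn.from_quat([w[1],w[2],w[3],w[0]])
    a=np.radians(yawy);y=np.array([np.cos(a),np.sin(a),0]);z=np.array([0,0,-1.]);T=Rn.from_matrix(np.c_[np.cross(y,z),y,z])
    print("t",round(o["time_s"],2),"pos",o["eef_pos"].round(4),"F",o["wrist_force"].round(1),"op",round(o["opening"],3))
    print("shift mm",(R.inv().apply(np.array(p)-o["eef_pos"])*1000).round(1),"turn",np.degrees((R.inv()*T).as_rotvec()).round(2))
def axes():
    w=ctrl.get_obs()["eef_rot"];return Rn.from_quat([w[1],w[2],w[3],w[0]]).as_matrix().round(3)
E
python3 -c "
from h import *
go(fx(-.107,.040,.14),97);go(fx(-.107,.040,.067),97)"
```

```text
t 0.1 pos [0.1887 0.5427 0.2555] F [ 0.2  0.3 -0.9] op 1.001
shift mm [-303.2 -231.4  115.8] turn [ -0.08  -0.04 -26.18]
t 0.1 pos [0.1887 0.5427 0.2555] F [ 0.2  0.3 -0.9] op 1.001
shift mm [-303.2 -231.3  188.8] turn [ -0.08  -0.04 -26.18]
```

{"method": "servo_tool", "body": {
  "series": "1 -0.303 -0.231 0.116 0 0 -26.2;1 -0.303 -0.231 0.116 0 0 -26.2;1 -0.303 -0.231 0.116 0 0 -26.2;1 -0.303 -0.231 0.116 0 0 -26.2;1 -0.303 -0.231 0.116 0 0 -26.2;1 -0.303 -0.231 0.116 0 0 -26.2;1 -0.303 -0.231 0.116 0 0 -26.2;1 -0.303 -0.231 0.116 0 0 -26.2;1 -0.303 -0.231 0.116 0 0 -26.2;1 -0.303 -0.231 0.116 0 0 -26.2;1 -0.303 -0.231 0.116 0 0 -26.2;1 -0.303 -0.231 0.116 0 0 -26.2"
}}

```text
time_s: 1.1
eef_pos: [0.3994, 0.2239, 0.1395]
eef_rot: [-0.001, -0.059, 0.998, -0.0]
wrist_force: [-0.3, 0.2, -0.3]
opening: -0.004
grasp_force: 0.0
```

```bash
python3 -c "
from h import *
go(fx(-.107,.040,.067),97);print(axes())
c=cap('scene');save(c,'s1');cv2.imwrite('pics/s1c.png',cv2.resize(c['img'][130:270,180:360],None,fx=4,fy=4,interpolation=2)[...,::-1])"
```

```text
t 1.1 pos [0.3994 0.2239 0.1395] F [-0.3  0.2 -0.3] op -0.004
shift mm [ 0.3  0.5 72.5] turn [-0.01 -0.11 -0.21]
[[-0.993 -0.118 -0.002]
 [-0.118  0.993 -0.   ]
 [ 0.002 -0.    -1.   ]]
```

View pics/s1c.png

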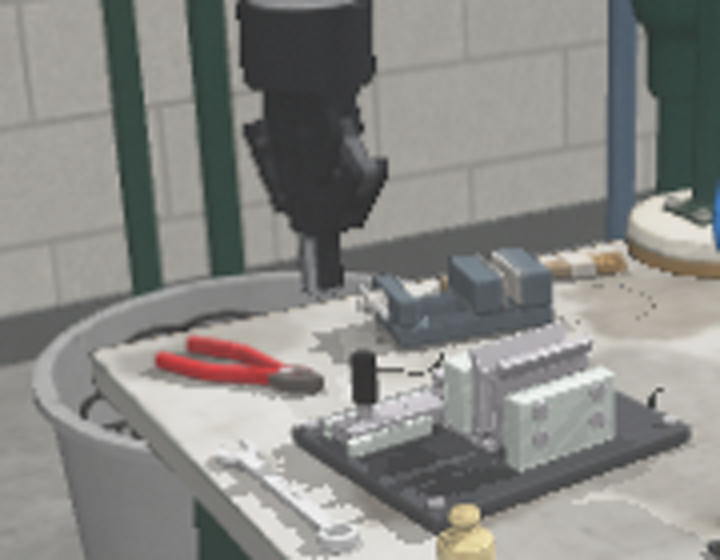

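The gripper (crop 320,280) is behind and above the knob (crop 365,375). I descend and start pushing.

{"method": "servo_tool", "body": {
  "series": "1 0 0 0.036 0 0 0;1 0 0 0.072 0 0 0;1 0 0 0.072 0 0 0;1 -0.004 0 0.072 0 0 0;1 -0.008 0 0.072 0 0 0;1 -0.012 0 0.072 0 0 0;1 -0.016 0 0.072 0 0 0;1 -0.020 0 0.072 0 0 0;1 -0.024 0 0.072 0 0 0;1 -0.028 0 0.072 0 0 0;1 -0.031 0 0.072 0 0 0;1 -0.034 0 0.072 0 0 0"
}}

```text
time_s: 2.15
eef_pos: [0.4335, 0.2295, 0.0686]
eef_rot: [0.0, -0.061, 0.998, -0.0]
wrist_force: [-3.6, 0.4, 2.9]
opening: 0.003
grasp_force: 1.6
```

{"method": "servo_tool", "body": {
  "series": "1 -0.002 0 0 0 0 0;1 -0.004 0 0 0 0 0;1 -0.006 0 0 0 0 0"
}}

```text
time_s: 2.4
eef_pos: [0.439, 0.2301, 0.0682]
eef_rot: [-0.0, -0.061, 0.998, -0.0]
wrist_force: [-3.4, -0.2, 2.5]
opening: 0.001
grasp_force: 1.6
```

{"method": "servo_tool", "body": {
  "series": "1 -0.002 0 0 0 0 0;1 -0.004 0 0 0 0 0;1 -0.006 0 0 0 0 0"
}}

```text
time_s: 2.65
eef_pos: [0.445, 0.2309, 0.0682]
eef_rot: [-0.0, -0.061, 0.998, -0.0]
wrist_force: [-3.8, -0.6, 2.6]
opening: -0.004
grasp_force: 1.6
```

```bash
cat > kn.py <<'E'
from h import *
import sys
L_=[]
for n in("top","scene"):
    c=cap(n);X=cloud(c).reshape(-1,3)-O;L=np.c_[X@EX,X@EY,X[:,2]]*1000
    for q,mm in(("knob",(L[:,2]>40)&(L[:,2]<72)&(L[:,1]>25)&(L[:,1]<50)&(abs(L[:,0]+50)<50)),("lipL",(L[:,2]>66)&(L[:,2]<82)&(L[:,1]>-30)&(L[:,1]<20)&(abs(L[:,0])<30)),("lipR",(L[:,2]>66)&(L[:,2]<82)&(L[:,1]<-30)&(L[:,1]>-60)&(abs(L[:,0])<30))):
        Q=L[mm]
        if len(Q): print(n,q,len(Q),Q.min(0).round(1),Q.max(0).round(1),np.median(Q,0).round(1))
o=ctrl.get_obs();d=o["eef_pos"]-O;print("tcp local",(d@EX).round(4),(d@EY).round(4),o["eef_pos"][2].round(4),o["wrist_force"].round(1))
if len(sys.argv)>1: save(c,sys.argv[1])
E
python3 kn.py
```

```text
top lipL 142 [-29.9 -28.2  66. ] [30.  -0.5 80.4] [  2.  -22.1  74. ]
top lipR 113 [-28.7 -42.4  66. ] [ 29.6 -31.3  79.8] [ -1.5 -38.3  74.6]
scene knob 141 [-72.4  25.1  40. ] [-33.7  48.4  71.7] [-57.3  33.4  58.8]
scene lipL 73 [-29.5 -26.3  67.8] [ 29.2 -18.9  77.9] [ -1.7 -22.   73.8]
scene lipR 90 [-29.7 -46.9  66.2] [ 30.  -36.1  78. ] [ -1.2 -40.6  74.1]
tcp local -0.0601 0.0408 0.0682 [-0.9 -0.3  0.4]
```

{"method": "servo_tool", "body": {
  "series": "1 -0.002 0 0 0 0 0;1 -0.004 0 0 0 0 0;1 -0.006 0 0 0 0 0"
}}

```text
time_s: 3.0
eef_pos: [0.4508, 0.2316, 0.0682]
eef_rot: [-0.0, -0.061, 0.998, -0.0]
wrist_force: [-3.1, -0.8, 1.5]
opening: -0.002
grasp_force: 1.6
```

{"method": "servo_tool", "body": {
  "series": "1 -0.0015 0 0 0 0 0;1 -0.003 0 0 0 0 0"
}}

```text
time_s: 3.17
eef_pos: [0.4515, 0.2318, 0.0679]
eef_rot: [-0.003, -0.061, 0.998, -0.0]
wrist_force: [-15.6, -3.3, 12.7]
opening: -0.002
grasp_force: 8.3
```

{"method": "servo_tool", "body": {
  "series": "1 -0.0015 0 0 0 0 0;1 -0.003 0 0 0 0 0"
}}

```text
time_s: 3.33
eef_pos: [0.4516, 0.232, 0.0674]
eef_rot: [-0.006, -0.062, 0.998, -0.001]
wrist_force: [-26.5, -3.0, 22.3]
opening: -0.001
grasp_force: 13.4
```

{"method": "servo_tool", "body": {
  "series": "1 0.008 0 0 0 0 0;1 0.016 0 0 0 0 0;1 0.016 0 -0.04 0 0 0;1 0.016 0 -0.08 0 0 0;-0.3 0.016 0 -0.12 0 0 0;-0.3 0.016 0 -0.15 0 0 0;-0.3 0.016 0 -0.15 0 0 0"
}}

```text
time_s: 3.92
eef_pos: [0.4453, 0.2317, 0.226]
eef_rot: [0.007, -0.061, 0.998, 0.001]
wrist_force: [0.9, 0.2, 0.1]
opening: 0.42
grasp_force: 0.0
```

```bash
python3 kn.py s2;python3 -c "
from h import *
go([.5395,-.1415,.215],71.8);go([.5395,-.1415,.106],71.8);print(axes())"
```

```text
top lipL 138 [-29.8 -29.8  66.2] [ 29.8 -17.4  79.5] [  1.4 -23.5  74. ]
top lipR 118 [-29.4 -42.5  66. ] [ 29.5 -30.2  80.5] [ -2.  -37.9  74.6]
scene knob 74 [-42.4  29.3  40. ] [-27.2  46.7  70. ] [-37.3  36.1  56.1]
scene lipL 67 [-29.9 -28.4  67.8] [ 28.7 -20.3  78.6] [ -1.5 -24.1  74.1]
scene lipR 88 [-29.6 -45.6  66.2] [ 29.1 -36.6  78.2] [ -0.6 -40.7  74.1]
tcp local -0.0632 0.0411 0.22 [ 0.  -0.3 -0.7]
t 4.02 pos [0.4422 0.2308 0.22  ] F [ 0.  -0.3 -0.7] op 0.593
shift mm [ -51.1 -381.4    5.1] turn [ 0.1   0.29 25.21]
t 4.02 pos [0.4422 0.2308 0.22  ] F [ 0.  -0.3 -0.7] op 0.593
shift mm [ -50.5 -381.4  114.1] turn [ 0.1   0.29 25.21]
[[-0.993 -0.122  0.005]
 [-0.122  0.993  0.001]
 [-0.005  0.001 -1.   ]]
```

{"method": "servo_tool", "body": {
  "series": "-0.3 -0.051 -0.381 0.005 0 0.3 25.2;-0.3 -0.051 -0.381 0.005 0 0.3 25.2;-0.3 -0.051 -0.381 0.005 0 0.3 25.2;-0.3 -0.051 -0.381 0.005 0 0.3 25.2;-0.3 -0.051 -0.381 0.005 0 0.3 25.2;-0.3 -0.051 -0.381 0.005 0 0.3 25.2;-0.3 -0.051 -0.381 0.005 0 0.3 25.2;-0.3 -0.051 -0.381 0.005 0 0.3 25.2;-0.3 -0.051 -0.381 0.005 0 0.3 25.2;-0.3 -0.051 -0.381 0.005 0 0.3 25.2;-0.3 -0.051 -0.381 0.005 0 0.3 25.2;-0.3 -0.051 -0.381 0.005 0 0.3 25.2"
}}

```text
time_s: 5.02
eef_pos: [0.5371, -0.1412, 0.2113]
eef_rot: [-0.004, 0.159, 0.987, 0.001]
wrist_force: [0.2, 0.3, -0.2]
opening: 0.651
grasp_force: 0.0
```

```bash
python3 -c "
from h import *
c=cap('scene');save(c,'s3');cv2.imwrite('pics/s3c.png',cv2.resize(c['img'][110:310,240:480],None,fx=3,fy=3,interpolation=2)[...,::-1])
go([.5395,-.1415,.106],71.8)"
```

```text
t 5.07 pos [ 0.5371 -0.1403  0.2116] F [0.  0.7 0.2] op 0.651
shift mm [ -3.5  -0.4 105.6] turn [-0.01 -0.46  0.01]
```

View pics/s3c.png

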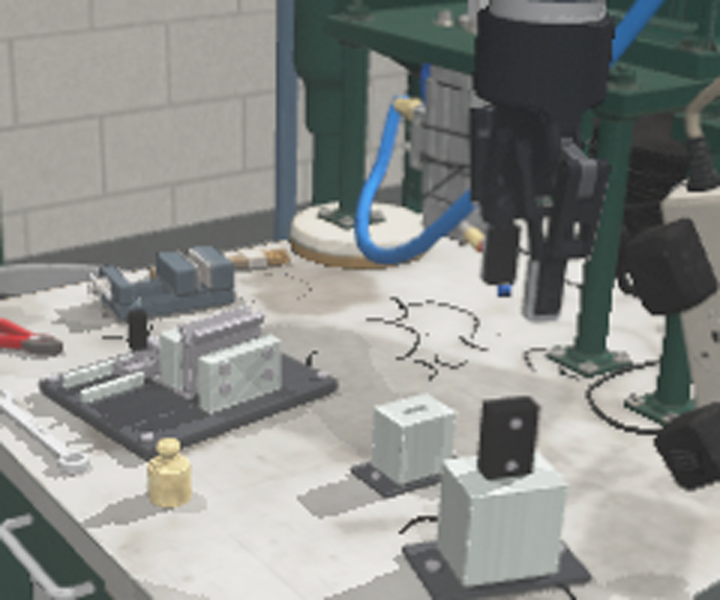

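The gripper (520,250) is above the handle (508,435), and the bolt is forward with its knob at (138,330). I descend and grasp.

{"method": "servo_tool", "body": {
  "series": "-0.3 -0.003 0 0.03 0 -0.4 0;-0.3 -0.003 0 0.06 0 -0.4 0;-0.3 -0.003 0 0.085 0 -0.4 0;-0.3 -0.003 0 0.098 0 -0.4 0;-0.3 -0.003 0 0.105 0 -0.4 0;-0.3 -0.003 0 0.105 0 -0.4 0;0.2 -0.003 0 0.105 0 -0.4 0;0.5 -0.003 0 0.105 0 -0.4 0;1 -0.003 0 0.105 0 -0.4 0;1 -0.003 0 0.105 0 -0.4 0;1 -0.003 0 0.105 0 -0.4 0;1 -0.003 0 0.105 0 -0.4 0"
}}

```text
time_s: 6.07
eef_pos: [0.5414, -0.1426, 0.1098]
eef_rot: [0.002, 0.158, 0.987, -0.001]
wrist_force: [-0.2, 2.0, 7.0]
opening: 0.208
grasp_force: 59.0
```

```bash
python3 -c "
from h import *
o=ctrl.get_obs();print(o['wrist_force'].round(1),o['torque'].round(2),o['opening'],o['grasp_force'],o['eef_pos']);print(axes())"
```

```text
[-0.2  2.   7. ] [ 0.3   0.04 -0.02] 0.2081638844699711 59.018683433532715 [ 0.54135642 -0.14256687  0.10982827]
[[-0.95   0.312  0.004]
 [ 0.312  0.95  -0.002]
 [-0.005 -0.001 -1.   ]]
```

{"method": "servo_tool", "body": {
  "series": "1 0 0 -0.012 0 0 0;1 0 0 -0.03 0 0 0;1 0 0 -0.055 0 0 0;1 0 0 -0.085 0 0 0;1 0 0 -0.115 0 0 0;1 0 0 -0.12 0 0 0;1 0 0 -0.12 0 0 0"
}}

```text
time_s: 6.65
eef_pos: [0.5415, -0.1429, 0.2317]
eef_rot: [0.004, 0.158, 0.987, -0.002]
wrist_force: [0.1, 0.3, -0.7]
opening: 0.206
grasp_force: 58.8
```

```bash
cat > bl.py <<'E'
from h import *
import sys
# blade/handle points in tool frame
o=ctrl.get_obs();w=o["eef_rot"];R=Rn.from_quat([w[1],w[2],w[3],w[0]])
print("pos",o["eef_pos"].round(4),"op",round(o["opening"],3),"F",o["wrist_force"].round(1))
for n in("scene","top"):
    c=cap(n);X=cloud(c);T=(R.inv().apply((X-o["eef_pos"]).reshape(-1,3))*1000)
    m=(abs(T[:,0])<25)&(abs(T[:,1])<16)&(T[:,2]>29)&(T[:,2]<115);Q=T[m]
    if len(Q)<20: print(n,len(Q));continue
    for a,b in((40,55),(55,70),(70,85),(85,100),(100,112)):
        q=Q[(Q[:,2]>a)&(Q[:,2]<b)]
        if len(q): print(n,a,len(q),"x",np.percentile(q[:,0],[3,97]).round(1),"y",np.percentile(q[:,1],[3,50,97]).round(1),"zmax",q[:,2].max().round(1))
    if n=="scene":
        v,u=np.unravel_index(np.where(m)[0],(480,640));v0,u0=int(v.mean()),int(u.mean())
        r=c["img"][max(v0-75,0):v0+75,max(u0-90,0):u0+90]
        cv2.imwrite(f"pics/{sys.argv[1]}.png",cv2.resize(r,None,fx=4,fy=4,interpolation=2)[...,::-1]);print("crop origin",u0-90,v0-75)
go(fx(0,-.0312,.195),97)
E
python3 bl.py b1
```

```text
pos [ 0.5415 -0.1429  0.2317] op 0.206 F [ 0.1  0.3 -0.7]
scene 40 100 x [-8.8 12.9] y [-4.6 -2.7  1.7] zmax 55.0
scene 55 93 x [-9.  13.1] y [-5.3 -2.9  0.1] zmax 69.9
scene 70 96 x [-9.3 13.1] y [-4.8 -2.9  1.7] zmax 84.7
scene 85 89 x [-10.5  13.2] y [-4.5 -2.4  0.3] zmax 99.4
crop origin 322 146
top 55 5 x [15.3 16.3] y [-2.  -0.3  2.1] zmax 69.1
top 70 6 x [12.3 15.4] y [-2.1  1.7  3.8] zmax 84.7
top 85 7 x [ 8.4 16.2] y [-0.   2.6  3.8] zmax 98.5
top 100 2 x [13.5 15.5] y [2.9 3.1 3.4] zmax 103.0
t 6.75 pos [ 0.5396 -0.1419  0.2277] F [ 0.5  0.1 -0.7] op 0.203
shift mm [120.9 285.2  32.3] turn [ -0.07   0.04 -25.19]
```

View pics/b1.png

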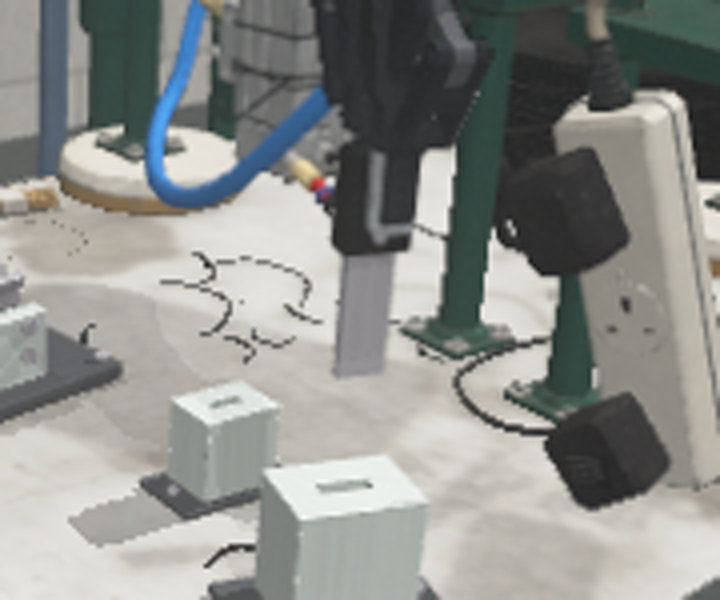

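The blade hangs straight below the gripper, with its tip at crop (360,375). In the tool frame its face is flat at y = -2.9 mm, so it is centred, and the tip is about 100 mm ahead of the TCP. I move it over the slot.

{"method": "servo_tool", "body": {
  "series": "1 0.03 0.07 0 0 0 -6;1 0.06 0.14 0 0 0 -12;1 0.121 0.285 0.005 0 0 -18;1 0.121 0.285 0.005 0 0 -25.2;1 0.121 0.285 0.005 0 0 -25.2;1 0.121 0.285 0.005 0 0 -25.2;1 0.121 0.285 0.005 0 0 -25.2;1 0.121 0.285 0.01 0 0 -25.2;1 0.121 0.285 0.01 0 0 -25.2;1 0.121 0.285 0.01 0 0 -25.2;1 0.121 0.285 0.01 0 0 -25.2;1 0.121 0.285 0.01 0 0 -25.2"
}}

```text
time_s: 7.75
eef_pos: [0.5141, 0.1651, 0.217]
eef_rot: [0.0, -0.06, 0.998, -0.001]
wrist_force: [-0.3, -1.1, -1.1]
opening: 0.206
grasp_force: 59.0
```

```bash
sed -i 's/^go.*/go(fx(.002,-.0312,.185),97)/' bl.py; python3 bl.py b2; python3 kn.py
```

```text
pos [0.5141 0.1651 0.217 ] op 0.206 F [-0.3 -1.1 -1.1]
scene 40 62 x [-11.   14.7] y [-5.8 -3.1  0.8] zmax 54.6
scene 55 61 x [-10.8  14.2] y [-5.4 -2.9  2.2] zmax 69.5
scene 70 60 x [-10.4  14.2] y [-5.6 -3.2  1.7] zmax 84.6
scene 85 53 x [-10.1  13.9] y [-5.3 -2.3  0.9] zmax 98.7
crop origin 223 111
top 0
t 7.85 pos [0.5144 0.1651 0.2176] F [-0.3 -0.5 -0.8] op 0.198
shift mm [-1.6  1.8 32.6] turn [-0.12  0.05 -0.1 ]
top knob 58 [-43.3  31.3  41.1] [-27.2  45.7  70.8] [-36.6  38.1  66.4]
top lipR 23 [-28.8 -42.7  70.8] [ 11.2 -40.   79.5] [ -8.3 -41.3  75.5]
scene knob 75 [-42.8  29.2  40. ] [-29.2  45.   70.1] [-36.9  35.7  56.5]
scene lipL 68 [-29.3 -27.2  67. ] [ 29.3 -20.3  78.1] [ -2.  -23.6  74.1]
scene lipR 87 [-29.2 -44.4  66.1] [ 29.3 -35.5  79.2] [  1.8 -40.9  74.3]
tcp local 0.0005 -0.0326 0.2178 [ 0.4 -0.9 -0.1]
```

View pics/b2.png

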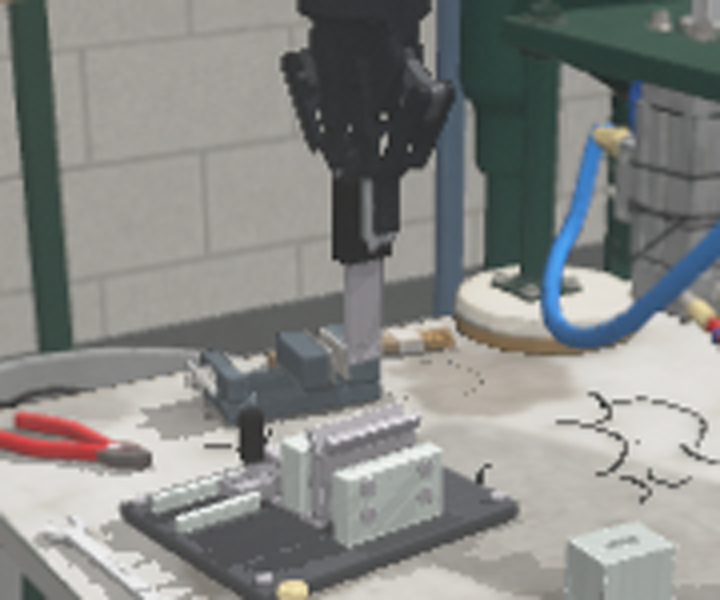

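The blade is over the gap: in the crop its tip is at (360,360) and the lips are around (370,430). I lower it into the mouth and watch the lateral force.

{"method": "servo_tool", "body": {
  "series": "1 0 0 0.015 0 0 0;1 0 0 0.03 0 0 0;1 0 0 0.04 0 0 0;1 0 0 0.045 0 0 0;1 0 0 0.049 0 0 0;1 0 0 0.052 0 0 0;1 0 0 0.055 0 0 0;1 0 0 0.055 0 0 0"
}}

```text
time_s: 8.62
eef_pos: [0.5151, 0.167, 0.1636]
eef_rot: [0.002, -0.061, 0.998, -0.0]
wrist_force: [0.7, 4.0, 1.1]
opening: 0.202
grasp_force: 59.2
```

```bash
sed -i 's/^go.*/go(fx(.002,-.032,.131),97)/' bl.py; python3 bl.py b3; python3 kn.py;python3 -c "
from h import *
print(ctrl.get_obs()['torque'].round(2))"
```

```text
pos [0.5151 0.167  0.1636] op 0.202 F [0.7 4.  1.1]
scene 40 58 x [-11.1  14. ] y [-5.4 -2.8  2. ] zmax 55.0
scene 55 58 x [-10.1  14.1] y [-6.  -2.9  1.8] zmax 69.5
scene 70 57 x [-10.8  14.1] y [-5.4 -2.9  2.4] zmax 84.7
scene 85 128 x [-23.2  24.3] y [-15.1 -10.4   9.2] zmax 99.7
scene 100 53 x [-24.   23.6] y [-14.9 -10.1  -7.5] zmax 108.5
crop origin 224 136
top 9
t 8.72 pos [0.5151 0.1669 0.1635] F [0.6 4.1 1. ] op 0.204
shift mm [-0.6 -0.8 32.5] turn [-0.06  0.21  0.02]
top knob 57 [-43.4  32.   42. ] [-27.6  46.1  71.9] [-36.5  38.4  65.8]
top lipL 1 [-5.5  5.1 66. ] [-5.5  5.1 66. ] [-5.5  5.1 66. ]
scene knob 74 [-42.8  29.6  40. ] [-27.8  46.3  70.3] [-37.1  35.7  56.4]
scene lipL 44 [-29.4 -29.4  66.5] [ 29.3 -19.6  80.7] [-15.1 -24.4  73.8]
scene lipR 113 [-29.8 -48.8  66.2] [ 29.9 -31.8  81.8] [ -0.3 -43.2  74.9]
tcp local 0.0012 -0.0313 0.1635 [2.1 4.6 1.5]
[ 1.1  -0.31  0.03]
```

View pics/b3.png

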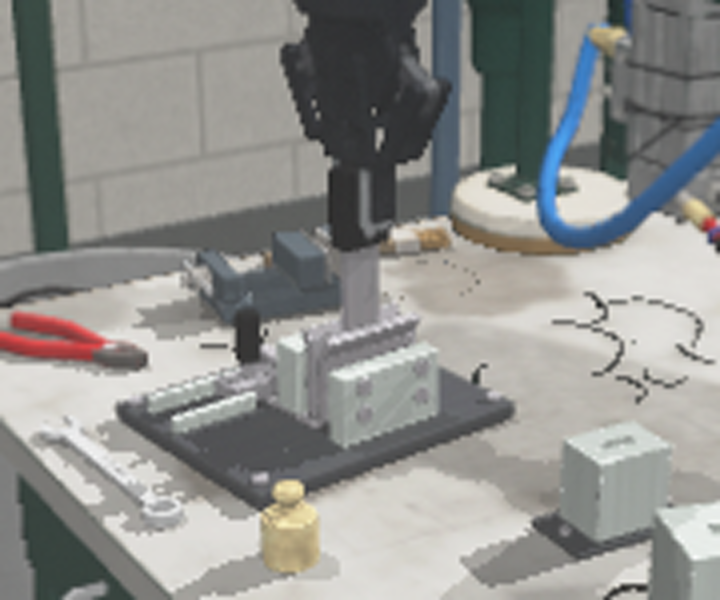

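The side force is +4 N in y, so the right lip is touching. I shift the tool towards +y and re-check.

{"method": "servo_tool", "body": {
  "series": "1 0 0.001 0 0 0 0;1 0 0.002 0 0 0 0;1 0 0.002 0 0 0 0"
}}

```text
time_s: 9.07
eef_pos: [0.5148, 0.1681, 0.1634]
eef_rot: [0.002, -0.061, 0.998, -0.001]
wrist_force: [2.7, 1.3, 4.6]
opening: 0.206
grasp_force: 59.8
```

{"method": "servo_tool", "body": {
  "series": "1 0 0.0007 0 0 0 0;1 0 0.0007 0 0 0 0;1 0 0.0007 0 0 0 0"
}}

```text
time_s: 9.32
eef_pos: [0.5147, 0.1686, 0.1634]
eef_rot: [0.002, -0.061, 0.998, -0.001]
wrist_force: [3.0, 1.0, 4.2]
opening: 0.205
grasp_force: 60.0
```

{"method": "servo_tool", "body": {
  "series": "1 0 0 0.002 0 0 0;1 0 0 0.004 0 0 0;1 0 0 0.006 0 0 0;1 0 0 0.008 0 0 0;1 0 0 0.008 0 0 0"
}}

```text
time_s: 9.73
eef_pos: [0.5162, 0.1689, 0.1578]
eef_rot: [0.004, -0.061, 0.998, -0.001]
wrist_force: [0.7, 0.7, 3.6]
opening: 0.204
grasp_force: 59.6
```

```bash
cat > f.py <<'E'
from h import *
o=ctrl.get_obs();d=o["eef_pos"]-O;F=o["wrist_force"];M=o["torque"]
print("local",(1000*np.array([d@EX,d@EY,d[2]])).round(1),"F",np.round([F@EX,F@EY,F[2]],1),"M",np.round([M@EX,M@EY,M[2]],2));print(axes())
E
python3 f.py
```

```text
local [  2.6 -29.3 157.8] F [0.8 0.6 3.6] M [ 0.21 -0.47  0.02]
[[-0.992 -0.122  0.007]
 [-0.122  0.992 -0.002]
 [-0.007 -0.003 -1.   ]]
```

{"method": "servo_tool", "body": {
  "series": "1 0 0 0.002 0 0 0;1 0 0 0.004 0 0 0;1 0 0 0.006 0 0 0;1 0 0 0.008 0 0 0;1 0 0 0.010 0 0 0;1 0 0 0.012 0 0 0;1 0 0 0.012 0 0 0"
}}

```text
time_s: 10.32
eef_pos: [0.5134, 0.1688, 0.1418]
eef_rot: [-0.0, -0.061, 0.998, -0.001]
wrist_force: [0.8, 0.6, 0.5]
opening: 0.203
grasp_force: 59.3
```

```bash
python3 f.py
```

```text
local [ -0.2 -29.1 141.8] F [0.8 0.5 0.5] M [ 0.09 -0.22  0.03]
[[-0.993 -0.122 -0.   ]
 [-0.122  0.993 -0.002]
 [ 0.    -0.002 -1.   ]]
```

{"method": "servo_tool", "body": {
  "series": "1 0 0 0.002 0 0 0;1 0 0 0.004 0 0 0;1 0 0 0.006 0 0 0"
}}

```text
time_s: 10.57
eef_pos: [0.514, 0.1689, 0.1366]
eef_rot: [0.001, -0.061, 0.998, -0.001]
wrist_force: [-0.4, -1.3, 3.9]
opening: 0.206
grasp_force: 59.8
```

```bash
python3 f.py; python3 bl.py b4; python3 kn.py
```

```text
local [  0.4 -29.1 136.6] F [-0.5 -1.2  3.9] M [0.08 0.07 0.02]
[[-0.993 -0.122  0.001]
 [-0.122  0.993 -0.002]
 [-0.001 -0.002 -1.   ]]
pos [0.514  0.1689 0.1366] op 0.206 F [-0.4 -1.3  3.9]
scene 40 60 x [-9.4 15.8] y [-5.8 -3.3  1.3] zmax 54.8
scene 55 111 x [-23.1  23.5] y [-15.7  -5.   10. ] zmax 69.9
scene 70 67 x [-24.   22.5] y [-13.6 -11.4  -9.2] zmax 82.1
crop origin 223 141
top 0
t 10.67 pos [0.5138 0.1689 0.1362] F [ 2.  -0.4  0.4] op 0.206
shift mm [-1.7 -3.   5.3] turn [-0.11  0.06  0.02]
top knob 58 [-43.2  32.1  40.4] [-27.8  45.8  71.9] [-37.   37.7  67.3]
scene knob 75 [-43.4  31.2  40.5] [-27.9  46.1  69.6] [-37.2  35.8  56.5]
scene lipL 49 [-29.9 -29.8  66.1] [ 27.8 -17.8  81.8] [-15.8 -22.4  73. ]
scene lipR 118 [-29.7 -48.2  66.4] [ 30.  -30.2  81.8] [ -1.8 -42.3  75.2]
tcp local 0.0003 -0.0291 0.1362 [1.5 0.9 0. ]
```

View pics/b4.png

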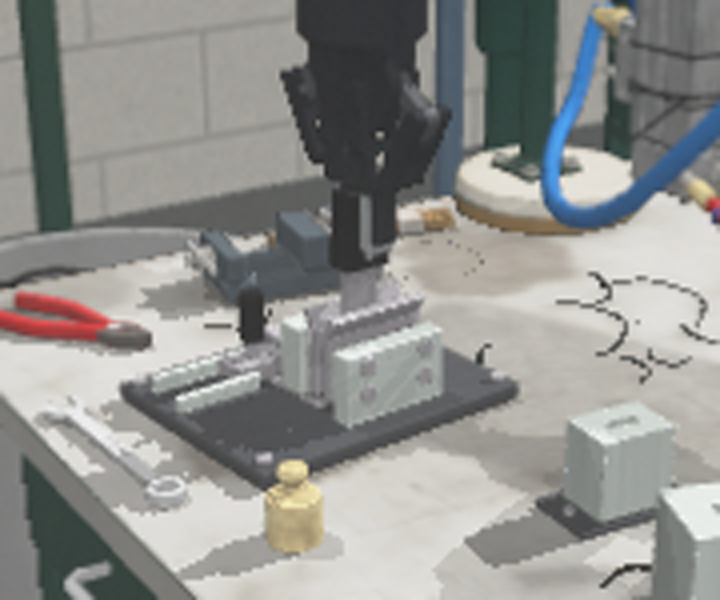

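The blade is between the lips (crop 365,290) and drags about 4 N while moving, with almost no side force, so it is centred. One last small push, then I hold and hand in.

{"method": "servo_tool", "body": {
  "series": "1 0 0 0.001 0 0 0;1 0 0 0.002 0 0 0;1 0 0 0.003 0 0 0;1 0 0 0.004 0 0 0;1 0 0 0.004 0 0 0;1 0 0 0.004 0 0 0;1 0 0 0.004 0 0 0;1 0 0 0.004 0 0 0;1 0 0 0.004 0 0 0"
}}

```text
time_s: 11.52
eef_pos: [0.514, 0.1689, 0.1327]
eef_rot: [0.001, -0.061, 0.998, -0.001]
wrist_force: [1.1, 0.5, 1.6]
opening: 0.202
grasp_force: 59.7
```

```bash
python3 f.py; python3 kn.py | grep -E "knob|tcp"
```

```text
local [  0.5 -29.  132.7] F [1.2 0.4 1.6] M [ 0.09 -0.23  0.01]
[[-0.993 -0.122  0.002]
 [-0.122  0.993 -0.002]
 [-0.001 -0.002 -1.   ]]
top knob 57 [-43.3  32.   42.3] [-27.4  46.4  70.9] [-37.   37.6  66.8]
scene knob 76 [-43.8  30.8  40. ] [-28.3  46.5  69.9] [-37.3  35.7  56. ]
tcp local 0.0005 -0.0291 0.1327 [-0.1  0.3  3.1]
```

```bash
python3 -c "
from h import *
print(ctrl.hand_in())"
```

```text
the job is handed in; nothing more can be done
None
```

I handed the job in at about 12 s with no verdict returned: the bolt was pushed home to its stop, and the gripper is still holding the blade centred between the plates, its tip about 43 mm below the lip tops.

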